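# Eject a hard drive from its dock and rack it

### The job

Press the green pad of the drive dock's ejector lever all the way down so that its other end lifts the drive out of the bay, and leave the lever there. Then take the raised drive by its top, draw it straight up out of the dock and stand it upright on the floor of the blue rack, lowering it gently rather than letting it drop. Leave the can, mouse and screwdriver where they are.

Things in the scene. Friction and masses are not known exactly. Their poses are not given: they have to be found in the camera images.
- dock: Fixed grey dock, open-topped bay for one drive. Origin: middle of the bay, at work-surface height; base 190 x 100 x 12 mm. x runs along the bay (the lever pad sticks out on the -x side, roughly towards the robot), y across. Bay 151 (x) by 30 (y) mm inside, walls 8 mm thick, rim 135 mm above the work surface. Lever pivot: pin along y at x = -78, z = 22 mm.
- lever (a joint): Angle (rad) of the dock's steel ejector lever: 0 to 0.03 at the start (pad up, inner arm down), 0.52 at its stop (pad fully down). Pressing the pad increases it; the inner arm under the drive's middle then lifts the drive by about 38 mm. The hinge is stiff, without spring: it takes about 6 to 10 N on the pad and stays where it is left, drive raised.
- lever_pad (a point): Centre of the top face of the green pad (46 mm along the dock's x, 42 mm wide, 10 mm thick) at the lever's outer end. Lever up (0): at x = -166, z = 86 mm in the dock's frame; it moves down on an arc to x = -186, z = 34 mm when fully down (0.52). The nearest dock wall is at x = -84 mm.
- drive: Aluminium block 147 (x) by 26 (y) by 102 mm (z, up), 0.3 to 0.5 kg; white label, green circuit board, blue strip on top. Origin: centre of its underside. Starts in the bay, x along the dock's x, origin at 30 mm height, top 3 mm below the rim: cannot be gripped. Ejected, it stands about 35 mm above the rim, leaning a few degrees at most; grip its thickness from above.
- rack: Fixed blue rack, base 190 x 80 mm, one open-topped place 170 mm long (x) by 40 mm wide (y); walls reach 55 mm above the work surface, the black rubber floor lies 12 mm above it. Origin: centre of the base's underside, below the middle of the place. The drive stands in it on its underside, length along x, either way round.
- can: Red drinks can, 66 mm diameter, 118 mm tall, upright; origin at the centre of its underside. Bystander.
- mouse: Black computer mouse about 74 x 62 x 34 mm; origin under its body. Bystander.
- screwdriver: Screwdriver lying on the table, its length along its x; origin under its middle. Bystander.
Mind the look-alikes: they are no part of the job. Of the things like the drive, leave any that is brown, pink or yellow; of the rest the larger one is meant.

How it is judged (in metres and radians):
On the way, in this order (a step that is already met when the one before it is completed fails the run):
1. the lever is pressed fully down and the drive stands raised in the bay, not yet gripped (value of joint lever above 0.45 rad and z of drive in the frame of dock between 0.058 and 0.085 m and contact force between the fingers and drive below 0.5 N), for 0.2 s.
2. the drive is drawn up out of the dock (z of drive in the frame of dock above 0.135 m), for 0.05 s.
At the end, for the whole second after the job is handed in: The drive stands upright (within 0.06 rad) and at rest on the rack's floor (underside within 3 mm of it), inside the rack's walls (origin within 14 mm along and 9 mm across of the rack's centre), and the lever is still down (above 0.42 rad) (x of drive in the frame of rack between -0.014 and 0.014 m and y of drive in the frame of rack between -0.009 and 0.009 m and z of drive in the frame of rack between 0.009 and 0.015 m and angle between drive's own z axis and vertical below 0.06 rad and linear speed of drive below 0.02 m/s and value of joint lever above 0.42 rad); the robot touches nothing.
It fails at once if the drive is let fall into or beside the rack (over 0.4 m/s, some 8 mm of free fall, with no finger on it) (linear speed of drive above 0.4 m/s and contact force between the fingers and drive below 0.1 N and horizontal distance between drive and rack below 0.15 m).
It fails at once if the can is moved by over 30 mm (distance of can from where it was at the start of the episode above 0.03 m).
It fails at once if the mouse is moved by over 30 mm (distance of mouse from where it was at the start of the episode above 0.03 m).
It fails at once if the screwdriver is moved by over 30 mm (distance of screwdriver from where it was at the start of the episode above 0.03 m).
It also fails if it takes over 61 s, if anything falls off the work surface, if the arm or the gripper's body presses on something with over 40 N, if the wrist force passes 120 N, or if a joint passes its speed limit or range.

### The arm

A 6-joint arm with a two-finger parallel gripper is mounted at the origin on the work surface. World frame = base frame: x ahead of the robot, y to its left, z up, the work surface at z = 0. Lengths are in m, angles in degrees, forces in N, time in s.
With the tool pointing down it reaches from about 0.325 to 0.775 m from the base axis. Payload 5.5 kg.
Tool frame: the origin (TCP) lies at the very end of the fingers, on their centre line; the grasp point (between the pads) lies 19 mm behind it; y points along the fingers, x is the direction in which the jaws open and shut, and the axes are right-handed (so a half turn about y gives the same grasp; the last joint's range is limited). The gripper opens to 88 mm and grips with 3 to 60 N. Pads are 20 mm wide; open, the fingers measure 115 mm over their backs; the gripper's body (75 mm by 178 mm) begins 61 mm behind the grasp point.
Start: joints at [60.522, 5.22, 70.514, -0, 104.267, -3.249], TCP at [0.265, 0.538, 0.223] pointing down, gripper open.
Joint ranges: [-164.24, 164.24], [-49.07, 125.15], [9.68, 141.18], [-86.29, 266.29], [3.28, 154.24], [-151.56, 151.56]. Speed limits (degrees/s): [147.25, 147.25, 172.46, 180, 180, 180].

### API

Orientations are given as a 3x3 rotation matrix whose columns are the frame's x, y, z axes.
In Python, from bench import readout, get_image, order, spotter gives the robot as it stands.
- The arm moves only by the tool move_arm, never from a script. Its argument "moves" is a list of rows, each a list of 7 numbers: the opening, from 0 (shut) to 1 (fully open), then the shift along the tool's x, y, z in m, then the turn, a rotation vector about the tool's x, y, z in degrees. A call has exactly 10 rows; each row is the pose to reach, as a shift and turn from the pose commanded when the call began, along the tool's axes at that moment; what a row does not reach only later rows make up. A row lasts 1/12 s, in which the tool goes at most 41.7 mm and 7.16 degrees, less where a joint would pass 70% of its speed; a pose out of reach is approached as far as the arm can. A call with a gripper value outside its range is refused whole. The fingers move at their own pace and stop on an object; "grip_force" is the grip in N (left out, the last holds). Time passes only in rows, so rows that repeat a pose let the fingers close, or fill a call up. It gives the time, the measured TCP pose, the force and the opening at its end, in the units of the state.
- readout.get_obs(): the state, without advancing time (a new reading comes with each control period).
- get_image(name): name is "scene" or "side" or "wrist"; returns a dict with "image" (400x640x3 uint8, red, green, blue), "mtx" (3x3 intrinsics, pixels), "k1" (the pictures are not rectified: a ray, as slopes to the right and down, at radius r is drawn at 1 + k1 r^2 times it, then the intrinsics apply), "origin" and "orientation" of the camera in the world; the wrist camera has in their place "T_tool_cam" (4x4, takes a point from camera to tool coordinates, whose origin is the TCP and whose axes are the tool frame's). Camera axes: x right, y down, z forward; pixel columns grow to the right and rows downward; lengths in m; the calibration is good to about 2 mm. A picture is of the moment at which its call begins: read the wrist's pose just before it. There is no depth.
- order.hand_in(): hands the job in, once; it reports no verdict.
Trained networks look in a picture, given as the dict that the camera call returned (one of the last four; its "shot" number tells which), for a name from the list of things; names that differ only in an ending like _2 or _b are one class to them, and where a whole thing is asked for, a point or a joint stands for the part that bears it (a point fixed in the world has none). Each returns a list of dicts, best first, with "confidence" (0 to 1); they miss things now and then, are a little off and sometimes report something else, mostly with a low value. They report only what shows in the picture. A call takes as long as a camera call. They do not tell look-alikes from the thing itself.
- spotter.trace(thing, picture): "mask" (400x640 bool, what is visible of it) and "box" ([centre column, centre row, width, height] in pixels, round what is visible of it).
- spotter.landmark_of(thing, picture): "xy" ([column, row] in pixels: a listed point, or the origin of a listed thing).
The state is a dict: "clock": time; "joints": joint angles; "qvel": joint speeds; "joint_efforts": joint torques, N m; "eef_pos": TCP position; "tcp_rot": TCP orientation; "ft_force": force on the tool from outside, world axes, zero at the start; "ft_torque": the same for the moment, N m; "width": finger opening in m.
Only numpy, scipy, OpenCV 4.12 (cv2) and the standard library are available. Lean on these libraries where they do the work, as an engineer would, in place of code of your own. Each camera call takes 0.05 s, during which the arm holds its last target. There are 200 camera calls.

## Working session

There is one attempt and no reset: what is moved stays moved. The work goes in short steps, Python scripts to look and compute and a tool call to move; the robot and the scene stay as the last step left them, time stands still between calls to the robot, and variables do not carry over. Pictures are saved under pics/ and viewed, about 8 in all and at most 12, crops included, and the job is handed in when it is done.

Besides the shell and the picture viewer there is one more tool, called by a JSON object that holds its "fn" and its "kwargs", one argument or row to a line. move_arm: Moves the arm, as the interface text tells. Its arguments: {"type":"object","properties":{"moves":{"type":"array"},"grip_force":{"type":"number"}},"required":["moves"]}

```bash
mkdir -p pics; cat > h.py <<'E'
import numpy as np, cv2
from bench import readout, get_image, order, spotter
def cam(p,obs=None):
    if "T_tool_cam" in p:
        T=np.eye(4);T[:3,:3]=np.array(obs["tcp_rot"]).reshape(3,3);T[:3,3]=obs["eef_pos"];T=T@np.array(p["T_tool_cam"]);return T[:3,3],T[:3,:3]
    return np.array(p["origin"]),np.array(p["orientation"]).reshape(3,3)
def ray(p,uv,obs=None):
    o,R=cam(p,obs);K=np.array(p["mtx"])
    d=np.array([(uv[0]-K[0,2])/K[0,0],(uv[1]-K[1,2])/K[1,1]]);s=d.copy()
    for _ in range(20): s=d/(1+p["k1"]*(s@s))
    return o,R@np.array([s[0],s[1],1])
def onz(p,uv,z,obs=None):
    o,d=ray(p,uv,obs);return o+d*(z-o[2])/d[2]
def proj(p,X,obs=None):
    o,R=cam(p,obs);c=(np.atleast_2d(X)-o)@R;s=c[:,:2]/c[:,2:];s=s*(1+p["k1"]*(s**2).sum(1,keepdims=True));K=np.array(p["mtx"])
    return s*[K[0,0],K[1,1]]+[K[0,2],K[1,2]]
def save(n,im): cv2.imwrite("pics/"+n+".png",cv2.cvtColor(im,cv2.COLOR_RGB2BGR))
E
python3 - <<'E'
from h import *
o=readout.get_obs();print(o)
P={n:get_image(n) for n in("scene","side","wrist")}
for n,p in P.items():
    save(n+"0",p["image"]); print(n,p.get("origin"))
for n in("scene","side"):
    for t in("dock","lever_pad","drive","rack","can","mouse","screwdriver"):
        z={"lever_pad":.086,"drive":.03}.get(t,0)
        for r in spotter.landmark_of(t,P[n])[:4]: print(n,t,np.round(r["xy"]),round(r["confidence"],2),np.round(onz(P[n],r["xy"],z),3))
E
```

```text
{'clock': 0.0, 'joints': array([ 6.05219702e+01,  5.26225027e+00,  7.05794760e+01, -6.85072294e-05,
        1.04267058e+02, -3.24868302e+00]), 'qvel': array([-0.00905404, -0.03438055, -0.0095951 , -0.03527115, -0.12821596,
       -0.0403135 ]), 'joint_efforts': array([-2.18115906e-04, -4.46437132e+01, -4.06453514e+01,  6.97656255e-02,
        2.92489497e-02, -1.39379754e-04]), 'eef_pos': array([0.26503877, 0.53796611, 0.22153954]), 'tcp_rot': array([[ 4.41964747e-01, -9.33293226e-04, -8.97031934e-01],
       [ 8.97030417e-01, -1.65342193e-03,  4.41965720e-01],
       [-1.89565588e-03, -9.99998198e-01,  1.06438206e-04]]), 'ft_force': array([-0.54118596, -0.35283626, -0.51780014]), 'ft_torque': array([-0.00234932,  0.01381339, -0.00140581]), 'width': 0.08787625414463002}
scene [ 1.46665641 -0.21391005  1.0352783 ]
side [-0.03724191 -0.85154647  0.77872826]
wrist None
scene dock [369. 219.] 0.84 [0.575 0.14  0.   ]
scene lever_pad [376. 165.] 0.58 [0.416 0.199 0.086]
scene lever_pad [333. 267.] 0.47 [ 0.798 -0.034  0.086]
scene drive [426. 216.] 0.88 [0.623 0.31  0.03 ]
scene drive [370
[... 268 characters left out ...]
432 0.   ]
scene screwdriver [194. 240.] 0.51 [ 0.559 -0.413  0.   ]
side dock [291. 201.] 0.58 [0.574 0.155 0.   ]
side lever_pad [242. 189.] 0.5 [0.419 0.197 0.086]
side drive [332. 172.] 0.74 [0.77  0.189 0.03 ]
side drive [316. 226.] 0.7 [ 0.536 -0.04   0.03 ]
side drive [291. 196.] 0.67 [0.566 0.143 0.03 ]
side drive [271. 180.] 0.65 [0.567 0.274 0.03 ]
side rack [293. 200.] 0.62 [0.581 0.156 0.   ]
side rack [353. 251.] 0.6 [ 0.575 -0.168  0.   ]
side rack [233. 176.] 0.29 [0.491 0.426 0.   ]
side can [360. 210.] 0.75 [ 0.725 -0.023  0.   ]
side mouse [234. 177.] 0.6 [0.491 0.417 0.   ]
side mouse [291. 194.] 0.33 [0.598 0.196 0.   ]
side screwdriver [292. 195.] 0.3 [0.597 0.187 0.   ]
```

```bash
python3 - <<'E'
import cv2
a=cv2.imread("pics/scene0.png")[110:310,150:490];b=cv2.imread("pics/side0.png")[100:300,150:490]
cv2.imwrite("pics/ab.png",cv2.resize(cv2.vconcat([a,b]),None,fx=1.49,fy=1.49,interpolation=cv2.INTER_CUBIC))
E
```

```text
(no output)
```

View pics/ab.png

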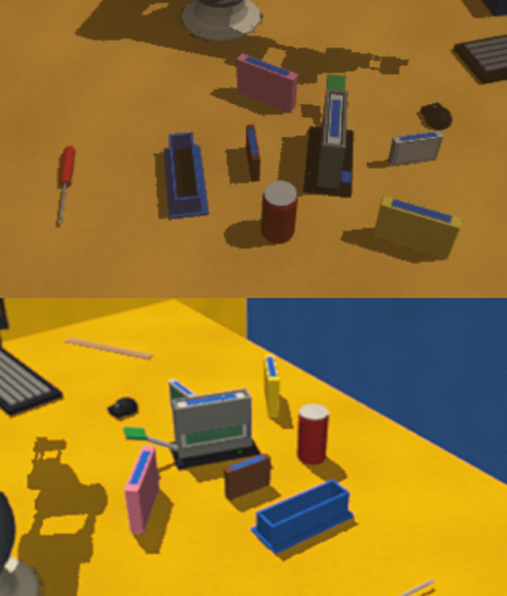

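The job's drive stands in the grey dock, whose pad at scene (376,165) points to the robot. The rack is at scene (275,233). The pink block near the pad and the brown, yellow and small grey ones are decoys. Next I work out the moves for a closer wrist view.

```bash
cat >> h.py <<'E'
def togo(pos,yaw,obs=None):
    """tool-frame shift & turn to reach world pos, pointing down with tool x at yaw(deg)"""
    from scipy.spatial.transform import Rotation as Ro
    o=obs or readout.get_obs();R=np.array(o["tcp_rot"]).reshape(3,3)
    c,s=np.cos(np.radians(yaw)),np.sin(np.radians(yaw))
    W=np.array([[c,0,-s],[s,0,c],[0,-1,0]])
    print("shift",np.round(R.T@(np.array(pos)-o["eef_pos"]),4),"turn",np.round(Ro.from_matrix(R.T@W).as_rotvec(degrees=True),2))
E
python3 - <<'E'
from h import *
p=get_image("side");q=get_image("wrist")
print(np.round(q["T_tool_cam"],3),q["mtx"],q["k1"])
im=p["image"].astype(int)
m=(im[...,0]>150)&(im[...,2]>100)&(im[...,0]-im[...,1]>40);m=m.astype(np.uint8)
n,l,s,c=cv2.connectedComponentsWithStats(m);i=1+np.argmax(s[1:,4]);print("pink",s[i])
ys,xs=np.where(l==i)
for f in(xs-ys,-xs-ys,ys-xs,xs+ys):
    k=np.argmax(f);print((xs[k],ys[k]),np.round(onz(p,(xs[k],ys[k]),.102),3),np.round(onz(p,(xs[k],ys[k]),0),3))
togo([.50,.17,.36],72)
E
```

```text
[[ 1.     0.     0.     0.001]
 [ 0.    -0.307  0.952 -0.162]
 [ 0.    -0.952 -0.307  0.085]
 [ 0.     0.     0.     1.   ]] [[283.47825008   0.         313.71485144]
 [  0.         283.47825008 199.37382676]
 [  0.           0.           1.        ]] -0.018640219021939682
pink [233 199  21  32 182]
(np.int64(253), np.int64(200)) [0.406 0.095 0.102] [0.472 0.238 0.   ]
(np.int64(246), np.int64(199)) [0.392 0.112 0.102] [0.456 0.258 0.   ]
(np.int64(233), np.int64(228)) [0.297 0.007 0.102] [0.347 0.136 0.   ]
(np.int64(242), np.int64(229)) [ 0.314 -0.012  0.102] [0.367 0.115 0.   ]
shift [-0.2265 -0.1373 -0.3734] turn [ 0.   -8.23  0.  ]
```

{"fn": "move_arm", "kwargs": {
  "moves": [
    [0,-0.02,-0.03,-0.03,0,-4,0],
    [0,-0.226,-0.137,-0.373,0,-8,0],
    [0,-0.226,-0.137,-0.373,0,-8,0],
    [0,-0.226,-0.137,-0.373,0,-8,0],
    [0,-0.226,-0.137,-0.373,0,-8,0],
    [0,-0.226,-0.137,-0.373,0,-8,0],
    [0,-0.226,-0.137,-0.373,0,-8,0],
    [0,-0.226,-0.137,-0.373,0,-8,0],
    [0,-0.226,-0.137,-0.373,0,-8,0],
    [0,-0.226,-0.137,-0.373,0,-8,0]
  ]
}}

```text
clock: 1.78
eef_pos: [0.4775, 0.2044, 0.3489]
tcp_rot: [[0.313, 0.001, -0.95], [0.95, 0.0, 0.313], [0.001, -1.0, -0.001]]
ft_force: [0.4, -0.3, 0.5]
width: 0.0241
```

```bash
python3 - <<'E'
from h import *
o=readout.get_obs();p=get_image("wrist");save("w1",p["image"]);print(o["eef_pos"],o["qvel"].max())
for t,z in(("dock",0),("lever_pad",.086),("drive",.03),("rack",0)):
    for r in spotter.landmark_of(t,p)[:3]: print(t,np.round(r["xy"]),round(r["confidence"],2),np.round(onz(p,r["xy"],z,o),3))
for z in (0,.086): print()
togo([.50,.17,.36],72)
E
```

```text
[0.47754456 0.20443292 0.34894033] 16.103085513599964
dock [300. 212.] 0.67 [0.571 0.148 0.   ]
lever_pad [296. 127.] 0.69 [0.415 0.2   0.086]
lever_pad [298. 212.] 0.46 [0.54  0.158 0.086]
drive [394. 203.] 0.95 [0.596 0.318 0.03 ]
drive [298. 219.] 0.91 [0.571 0.146 0.03 ]
drive [217. 228.] 0.82 [ 0.543 -0.003  0.03 ]
rack [151. 260.] 0.94 [ 0.573 -0.176  0.   ]
rack [300. 215.] 0.47 [0.575 0.145 0.   ]


shift [-0.0273 -0.0122 -0.0334] turn [-0.03 -0.26  0.01]
```

View pics/w1.png

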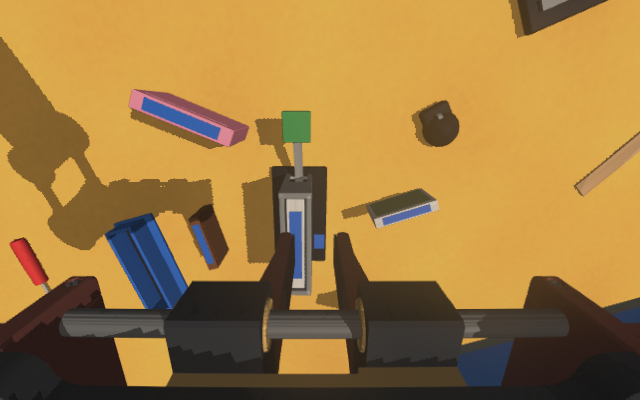

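{"fn": "move_arm", "kwargs": {
  "moves": [
    [0,-0.024,0.1,0.059,0,0,0],
    [0,-0.024,0.1,0.059,0,0,0],
    [0,-0.024,0.15,0.059,0,0,0],
    [0,-0.024,0.15,0.059,0,0,0],
    [0,-0.024,0.15,0.059,0,0,0],
    [0,-0.024,0.15,0.059,0,0,0],
    [0,-0.024,0.15,0.059,0,0,0],
    [0,-0.024,0.15,0.059,0,0,0],
    [0,-0.024,0.15,0.059,0,0,0],
    [0,-0.024,0.15,0.059,0,0,0]
  ]
}}

```text
clock: 2.87
eef_pos: [0.4151, 0.2026, 0.2014]
tcp_rot: [[0.313, 0.005, -0.95], [0.95, 0.002, 0.313], [0.003, -1.0, -0.004]]
ft_force: [-0.3, 0.6, 0.2]
width: 0.0008
```

```bash
python3 - <<'E'
from h import *
o=readout.get_obs();p=get_image("wrist");save("w2",p["image"])
for t,z in(("dock",0),("lever_pad",.086),("drive",.03),("rack",0)):
    for r in spotter.landmark_of(t,p)[:3]: print(t,np.round(r["xy"]),round(r["confidence"],2),np.round(onz(p,r["xy"],z,o),3))
h=cv2.cvtColor(p["image"],cv2.COLOR_RGB2HSV)
m=cv2.inRange(h,(45,90,60),(80,255,255));n,l,s,c=cv2.connectedComponentsWithStats(m);i=1+np.argmax(s[1:,4]);print("green",s[i],onz(p,c[i],.086,o))
ct=cv2.findContours((l==i).astype(np.uint8),0,1)[0][0]
for b in cv2.boxPoints(cv2.minAreaRect(ct)):print(np.round(onz(p,b,.086,o),3))
print(o["eef_pos"]);togo([.415,.2,.095],71.6)
E
```

```text
lever_pad [309. 194.] 0.69 [0.413 0.2   0.086]
drive [408. 381.] 0.72 [0.771 0.244 0.03 ]
drive [202. 301.] 0.67 [0.531 0.001 0.03 ]
drive [186. 166.] 0.66 [0.35  0.066 0.03 ]
rack [124. 334.] 0.9 [ 0.568 -0.17   0.   ]
green [ 289  173   41   40 1576] [0.41128709 0.20003011 0.086     ]
[0.386 0.188 0.086]
[0.399 0.225 0.086]
[0.438 0.213 0.086]
[0.425 0.173 0.086]
[0.41507897 0.20255327 0.20139366]
shift [-0.0015  0.1035 -0.0018] turn [0.02 0.16 0.02]
```

{"fn": "move_arm", "kwargs": {
  "moves": [
    [0,-0.002,0.035,0,0,0,0],
    [0,-0.002,0.07,0,0,0,0],
    [0,-0.002,0.09,0,0,0,0],
    [0,-0.002,0.102,0,0,0,0],
    [0,-0.002,0.109,0,0,0,0],
    [0,-0.002,0.115,0,0,0,0],
    [0,-0.002,0.121,0.004,0,0,0],
    [0,-0.002,0.127,0.0075,0,0,0],
    [0,-0.002,0.1335,0.011,0,0,0],
    [0,-0.002,0.14,0.0135,0,0,0]
  ]
}}

```text
clock: 3.95
eef_pos: [0.4029, 0.2041, 0.0617]
tcp_rot: [[0.314, 0.008, -0.95], [0.95, 0.0, 0.314], [0.003, -1.0, -0.008]]
ft_force: [2.9, -5.1, 7.3]
width: 0.0004
```

{"fn": "move_arm", "kwargs": {
  "moves": [
    [0,0,0.005,0.002,0,0,0],
    [0,0,0.01,0.003,0,0,0],
    [0,0,0.015,0.0045,0,0,0],
    [0,0,0.02,0.0055,0,0,0],
    [0,0,0.024,0.006,0,0,0],
    [0,0,0.027,0.006,0,0,0],
    [0,0,0.028,0.006,0,0,0],
    [0,0,0.029,0.006,0,0,0],
    [0,0,0.029,0.006,0,0,0],
    [0,0,0.029,0.006,0,0,0]
  ]
}}

```text
clock: 4.78
eef_pos: [0.3964, 0.2065, 0.0347]
tcp_rot: [[0.313, 0.006, -0.95], [0.95, 0.001, 0.313], [0.003, -1.0, -0.005]]
ft_force: [-8.1, -4.7, 19.3]
width: 0.0006
```

```bash
python3 - <<'E'
from h import *
p=get_image("side");q=get_image("scene")
a=q["image"][110:310,150:490];b=p["image"][100:300,150:490]
save("ab2",cv2.resize(cv2.vconcat([p["image"][160:240,230:350],q["image"][130:210,320:440]]),None,fx=3.7,fy=3.7,interpolation=cv2.INTER_CUBIC))
for t in("lever_pad","drive"):
    for n,c in(("side",p),("scene",q)):
        for r in spotter.landmark_of(t,c)[:4]: print(n,t,np.round(r["xy"]),round(r["confidence"],2),np.round(onz(c,r["xy"],.034 if t!="drive" else .068),3))
E
```

```text
side lever_pad [237. 206.] 0.71 [0.393 0.19  0.034]
scene lever_pad [374. 203.] 0.55 [0.539 0.162 0.034]
scene lever_pad [275. 232.] 0.44 [ 0.604 -0.168  0.034]
side drive [316. 227.] 0.81 [ 0.504 -0.085  0.068]
side drive [249. 241.] 0.72 [ 0.323 -0.028  0.068]
side drive [334. 171.] 0.63 [0.739 0.137 0.068]
side drive [270. 179.] 0.41 [0.535 0.222 0.068]
scene drive [329. 177.] 0.82 [0.426 0.037 0.068]
scene drive [319. 221.] 0.78 [ 0.614 -0.035  0.068]
scene drive [429. 215.] 0.75 [0.652 0.303 0.068]
scene drive [426. 269.] 0.75 [0.842 0.219 0.068]
```

View pics/ab2.png

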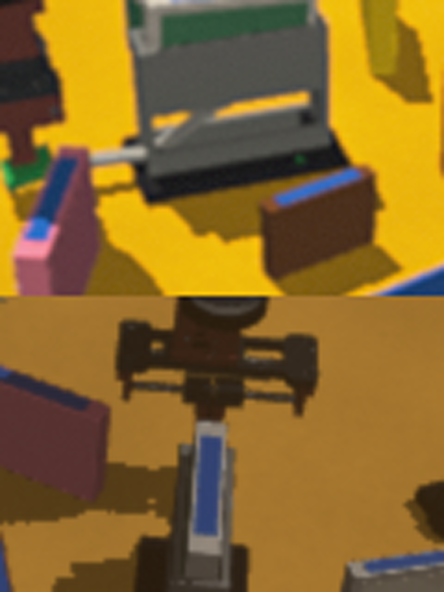

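The drive's top now stands well above the rim, and the 19 N reading shows the lever at its stop. I retract upwards and look at the drive from above.

{"fn": "move_arm", "kwargs": {
  "moves": [
    [0,0,-0.03,0,0,0,0],
    [0,0,-0.07,0,0,0,0],
    [0,0,-0.11,0,0,0,0],
    [0,0,-0.15,0,0,0,0],
    [1,0,-0.19,0,0,0,0],
    [1,0,-0.23,-0.02,0,0,0],
    [1,0,-0.26,-0.05,0,0,0],
    [1,0,-0.29,-0.08,0,0,0],
    [1,0,-0.29,-0.08,0,0,0],
    [1,0,-0.29,-0.08,0,0,0]
  ]
}}

```text
clock: 5.92
eef_pos: [0.472, 0.1808, 0.3217]
tcp_rot: [[0.314, 0.004, -0.949], [0.949, 0.001, 0.314], [0.003, -1.0, -0.004]]
ft_force: [0.4, 0.5, -0.2]
width: 0.037
```

```bash
cat > look.py <<'E'
from h import *
import sys
o=readout.get_obs();p=get_image("wrist");save(sys.argv[1],p["image"]);print(o["eef_pos"],o["width"])
zt=float(sys.argv[2])
h=cv2.cvtColor(p["image"],cv2.COLOR_RGB2HSV)
m=cv2.inRange(h,(100,110,50),(125,255,255));n,l,s,c=cv2.connectedComponentsWithStats(m)
for i in 1+np.argsort(-s[1:,4])[:6]:
    ct=cv2.findContours((l==i).astype(np.uint8),0,1)[0][0]
    r=cv2.minAreaRect(ct);b=np.array([onz(p,q,zt,o)[:2] for q in cv2.boxPoints(r)])
    e=b[1]-b[0];f=b[2]-b[1];e,f=(e,f) if np.hypot(*e)>np.hypot(*f) else (f,e)
    if e[0]<0:e=-e
    print(np.round(r[0]),"ctr",np.round(b.mean(0),4),"len",np.round([np.hypot(*e),np.hypot(*f)],4),"yaw",round(np.degrees(np.arctan2(e[1],e[0])),2))
for t,z in(("dock",0),("drive",zt-.102),("lever_pad",.034)):
    for r in spotter.landmark_of(t,p)[:3]: print(t,np.round(r["xy"]),round(r["confidence"],2),np.round(onz(p,r["xy"],z,o),3))
E
python3 look.py w3 0.17
```

```text
[0.47202562 0.18084762 0.32173611] 0.03698473174157107
[148. 261.] ctr [ 0.5026 -0.0484] len [0.1114 0.0721] yaw -2.02
[188. 117.] ctr [0.3586 0.0791] len [0.0904 0.0139] yaw 49.03
[312. 268.] ctr [0.5769 0.1445] len [0.1031 0.0157] yaw -18.04
[493. 365.] ctr [0.8137 0.3452] len [0.0716 0.0396] yaw -19.22
[427. 218.] ctr [0.5534 0.2973] len [0.0598 0.0081] yaw -89.7
[211. 250.] ctr [0.5112 0.0353] len [0.0568 0.0086] yaw -3.81
dock [312. 220.] 0.69 [0.577 0.144 0.   ]
dock [311. 108.] 0.46 [0.392 0.205 0.   ]
drive [225. 234.] 0.94 [0.53  0.014 0.068]
drive [219. 112.] 0.83 [0.356 0.081 0.068]
drive [312. 230.] 0.82 [0.567 0.149 0.068]
lever_pad [312. 110.] 0.59 [0.395 0.205 0.034]
```

View pics/w3.png

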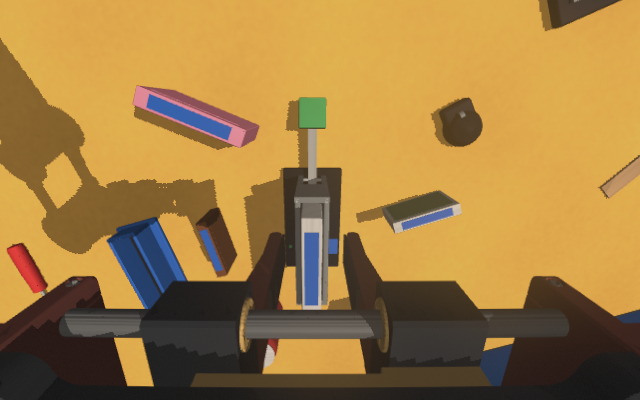

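{"fn": "move_arm", "kwargs": {
  "moves": [
    [1,-0.304,0,-0.1,0,0,0],
    [1,-0.304,0,-0.1,0,0,0],
    [1,-0.304,0,-0.1,0,0,0],
    [1,-0.304,0,-0.1,0,0,0],
    [1,-0.304,0,-0.1,0,0,0],
    [1,-0.304,0,-0.1,0,0,0],
    [1,-0.304,0,-0.1,0,0,0],
    [1,-0.304,0,-0.1,0,0,0],
    [1,-0.304,0,-0.1,0,0,0],
    [1,-0.304,0,-0.1,0,0,0]
  ]
}}

```text
clock: 6.95
eef_pos: [0.4693, -0.1392, 0.3179]
tcp_rot: [[0.315, -0.002, -0.949], [0.949, 0.001, 0.315], [0.0, -1.0, 0.002]]
ft_force: [1.3, 0.2, 0.7]
width: 0.0878
```

```bash
python3 - <<'E'
from h import *
o=readout.get_obs();p=get_image("wrist");save("w4",p["image"]);np.savez("w4.npz",eef=o["eef_pos"],rot=o["tcp_rot"])
print(o["eef_pos"],np.abs(o["qvel"]).max())
for r in spotter.landmark_of("rack",p)[:2]+spotter.landmark_of("can",p)[:1]: print(np.round(r["xy"]),round(r["confidence"],2),np.round(onz(p,r["xy"],0,o),4))
E
```

```text
[ 0.46926865 -0.13919641  0.31790729] 2.536117597186311
[422. 268.] 0.7 [ 0.7343 -0.0049  0.    ]
```

View pics/w4.png

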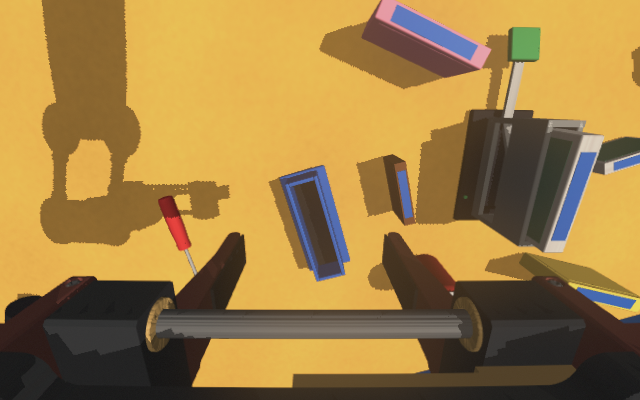

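```bash
cat > rack.py <<'E'
from h import *
from scipy.optimize import minimize
p=get_image("wrist");o=readout.get_obs()
h=cv2.cvtColor(p["image"],cv2.COLOR_RGB2HSV);m=cv2.inRange(h,(100,110,40),(125,255,255));m[290:]=0
n,l,s,c=cv2.connectedComponentsWithStats(m);i=l[np.clip(0,0,0),0];k=[j for j in range(1,n) if 270<c[j][0]<360 and s[j][4]>200];print(k,s[k])
pts=np.vstack([np.argwhere(l==j)[:,::-1] for j in k]).astype(np.int32)
S=4
def fill(ps):
    f=np.zeros((400*2,640*2),np.uint8)
    for q in ps: cv2.fillConvexPoly(f,cv2.convexHull(np.round(q*2*16).astype(np.int32)),1,shift=4)
    return f
cs=max(cv2.findContours(cv2.morphologyEx(np.isin(l,k).astype(np.uint8),cv2.MORPH_CLOSE,np.ones((3,3))),0,1)[0],key=len)
M=np.zeros((400,640),np.uint8);cv2.drawContours(M,[cs],-1,1,-1);M=cv2.resize(M,None,fx=2,fy=2,interpolation=cv2.INTER_NEAREST)
def box(v,L,W,z0,z1):
    a=np.array([[x*L/2,y*W/2,z] for x in(-1,1) for y in(-1,1) for z in(z0,z1)]);c_,s_=np.cos(v[2]),np.sin(v[2])
    return np.c_[v[0]+c_*a[:,0]-s_*a[:,1],v[1]+s_*a[:,0]+c_*a[:,1],a[:,2]]
def model(v): return fill([proj(p,box(v,.19,.08,0,.01),o),proj(p,box(v,.17+2*v[3],.04+2*v[3],0,.055),o)])
def cost(v):
    F=model(v);return 1-(F&M).sum()/(F|M).sum()
best=min((minimize(cost,[.575,-.17,np.radians(y),t],method="Nelder-Mead",options=dict(initial_simplex=np.array([[.575,-.17,np.radians(y),t]]*5)+np.vstack([np.zeros(4),np.diag([.01,.01,.06,.002])]))) for y in(-15,-5,5) for t in (.005,)),key=lambda r:r.fun)
print(best.x[:2],np.degrees(best.x[2]),best.x[3],best.fun)
im=p["image"].copy()
for z,L,W in((.055,.17,.04),(0,.19,.08)):
    q=proj(p,box(best.x,L,W,z,z),o)[[0,2,6,4]];cv2.polylines(im,[np.round(q*16).astype(np.int32)],True,(255,255,0),1,shift=4)
save("rackfit",cv2.resize(im[150:300,240:390],None,fx=4,fy=4,interpolation=cv2.INTER_NEAREST))
E
python3 rack.py
```

```text
[4, 6] [[ 279  166   69  113 1189]
 [ 284  177   33  103  431]]
[ 0.57626399 -0.16622531] -3.5366811981937927 0.0018730738922810514 0.15481824327838156
```

View pics/rackfit.png

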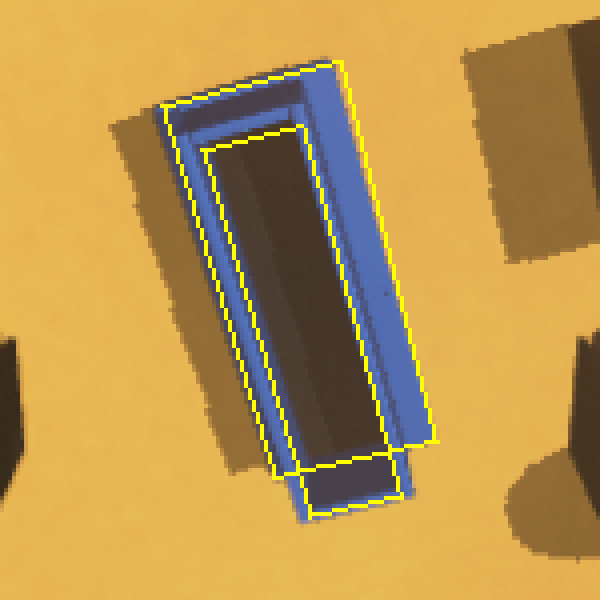

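The overlay matches the base and rim edges: rack at (0.576, -0.166), yaw -3.5°, which agrees with the earlier detections. I go back above the drive.

{"fn": "move_arm", "kwargs": {
  "moves": [
    [1,0.303,0.03,-0.01,0,0,0],
    [1,0.303,0.06,-0.01,0,0,0],
    [1,0.303,0.068,-0.01,0,0,0],
    [1,0.303,0.068,-0.01,0,0,0],
    [1,0.303,0.068,-0.01,0,0,0],
    [1,0.303,0.068,-0.01,0,0,0],
    [1,0.303,0.068,-0.01,0,0,0],
    [1,0.303,0.068,-0.01,0,0,0],
    [1,0.303,0.068,-0.01,0,0,0],
    [1,0.303,0.068,-0.01,0,0,0]
  ]
}}

```text
clock: 7.98
eef_pos: [0.5737, 0.1478, 0.2503]
tcp_rot: [[0.309, -0.002, -0.951], [0.951, -0.001, 0.309], [-0.001, -1.0, 0.001]]
ft_force: [0.7, -0.8, 0.9]
width: 0.0877
```

```bash
python3 -c "
from h import *
o=readout.get_obs();print(o['eef_pos']);togo([.574,.1455,.142],72,o)
q=get_image('wrist');p=get_image('side');im=np.hstack([q['image'],p['image'][130:250,220:360].repeat(2,0).repeat(2,1)[:400,:] if 0 else cv2.resize(p['image'][130:250,220:340],(400,400))]);save('w5',cv2.resize(im,(800,308)))"
```

```text
[0.57365882 0.14783709 0.25033138]
shift [-0.002   0.1083 -0.0012] turn [-0.08  0.01 -0.06]
```

View pics/w5.png

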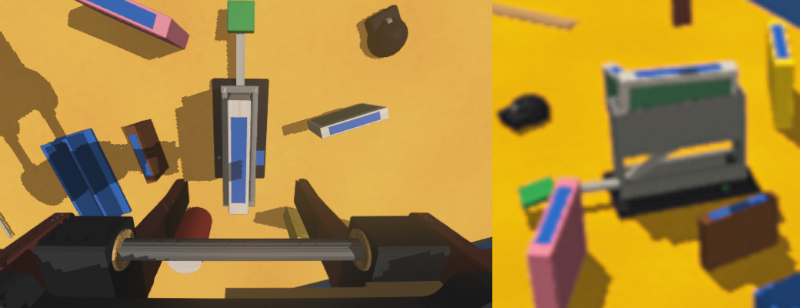

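{"fn": "move_arm", "kwargs": {
  "moves": [
    [1,-0.002,0.03,-0.001,0,0,0],
    [1,-0.002,0.06,-0.001,0,0,0],
    [1,-0.002,0.08,-0.001,0,0,0],
    [1,-0.002,0.095,-0.001,0,0,0],
    [1,-0.002,0.103,-0.001,0,0,0],
    [1,-0.002,0.108,-0.001,0,0,0],
    [1,-0.002,0.108,-0.001,0,0,0],
    [0.25,-0.002,0.108,-0.001,0,0,0],
    [0.2,-0.002,0.108,-0.001,0,0,0],
    [0.2,-0.002,0.108,-0.001,0,0,0]
  ],
  "grip_force": 35
}}

```text
clock: 8.92
eef_pos: [0.5754, 0.1436, 0.1446]
tcp_rot: [[0.313, 0.002, -0.95], [0.95, 0.0, 0.313], [0.001, -1.0, -0.002]]
ft_force: [0.2, -0.5, 0.5]
width: 0.0711
```

{"fn": "move_arm", "kwargs": {
  "moves": [
    [0.2,0,0,0,0,0,0],
    [0.2,0,0,0,0,0,0],
    [0.2,0,0,0,0,0,0],
    [0.2,0,0,0,0,0,0],
    [0.2,0,0,0,0,0,0],
    [0.2,0,0,0,0,0,0],
    [0.2,0,0,0,0,0,0],
    [0.2,0,0,0,0,0,0],
    [0.2,0,0,0,0,0,0],
    [0.2,0,0,0,0,0,0]
  ]
}}

```text
clock: 9.75
eef_pos: [0.5747, 0.1435, 0.143]
tcp_rot: [[0.313, -0.0, -0.95], [0.95, -0.0, 0.313], [-0.0, -1.0, 0.0]]
ft_force: [0.6, -0.2, 0.4]
width: 0.026
```

{"fn": "move_arm", "kwargs": {
  "moves": [
    [0,0,0,0,0,0,0],
    [0,0,0,0,0,0,0],
    [0,0,-0.003,0,0,0,0],
    [0,0,-0.006,0,0,0,0],
    [0,0,-0.01,0,0,0,0],
    [0,0,-0.014,0,0,0,0],
    [0,0,-0.018,0,0,0,0],
    [0,0,-0.022,0,0,0,0],
    [0,0,-0.026,0,0,0,0],
    [0,0,-0.03,0,0,0,0]
  ]
}}

```text
clock: 10.58
eef_pos: [0.5747, 0.1436, 0.1736]
tcp_rot: [[0.313, -0.0, -0.95], [0.95, 0.0, 0.313], [0.0, -1.0, 0.0]]
ft_force: [0.0, 0.6, -3.7]
width: 0.0258
```

{"fn": "move_arm", "kwargs": {
  "moves": [
    [0,0,-0.008,0,0,0,0],
    [0,0,-0.016,0,0,0,0],
    [0,0,-0.024,0,0,0,0],
    [0,0,-0.032,0,0,0,0],
    [0,0,-0.042,0,0,0,0],
    [0,0,-0.054,0,0,0,0],
    [0,0,-0.066,0,0,0,0],
    [0,0,-0.078,0,0,0,0],
    [0,0,-0.09,0,0,0,0],
    [0,0,-0.09,0,0,0,0]
  ]
}}

```text
clock: 11.42
eef_pos: [0.5755, 0.1437, 0.2673]
tcp_rot: [[0.313, 0.005, -0.95], [0.95, 0.001, 0.313], [0.003, -1.0, -0.005]]
ft_force: [0.1, -0.8, -3.9]
width: 0.0259
```

```bash
python3 -c "
from h import *
o=readout.get_obs();print(o['eef_pos'],o['width'],o['ft_force'],o['ft_torque'])
w=get_image('wrist');p=get_image('side');q=get_image('scene');im=np.hstack([cv2.resize(p['image'][90:230,220:360],(400,400)),cv2.resize(q['image'][100:240,310:450],(400,400))]);save('s6',im);save('w6',w['image'])"
```

```text
[0.57551501 0.14370378 0.26728741] 0.025876373732508527 [ 0.07730779 -0.77373184 -3.86407743] [ 0.01584497  0.02377535 -0.01191657]
```

View pics/s6.png

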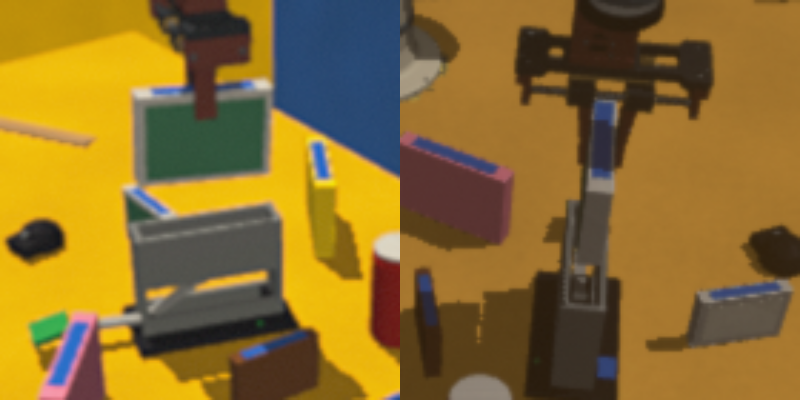

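```bash
cat > pitch.py <<'E'
from h import *
from scipy.optimize import least_squares
p=get_image("side");o=readout.get_obs();t=o["eef_pos"];R=np.array(o["tcp_rot"]).reshape(3,3);X=-R[:,2];Y=R[:,0];Z=-R[:,1]
f=cv2.resize(p["image"][90:230,220:360],(1120,1120),interpolation=cv2.INTER_CUBIC)
obs=np.array([[133,95],[271,83],[135,186],[270,178]])/400*140+[220,90]
def pts(v):
    l=np.array([[sx*.0735,-.013,sz*.051] for sz in(1,-1) for sx in(-1,1)]);c,s=np.cos(v[2]),np.sin(v[2])
    a=np.c_[c*l[:,0]+s*l[:,2],l[:,1],-s*l[:,0]+c*l[:,2]]+[v[0],0,v[1]]
    return t+a@np.array([X,Y,Z])
r=least_squares(lambda v:(proj(p,pts(v))-obs).ravel(),[0,-.02,0])
print("offset x %.4f, centre z rel TCP %.4f, pitch deg %.2f"%(r.x[0],r.x[1],np.degrees(r.x[2])),np.round(r.fun,1), "underside rel TCP",r.x[1]-.051)
E
python3 pitch.py
```

```text
offset x -0.0003, centre z rel TCP -0.0192, pitch deg 3.45 [ 0.3  0.3  0.3  1.   0.1  0.1 -0.9 -1.5] underside rel TCP -0.07015452852953284
```

```bash
cat > pitch2.py <<'E'
from h import *
from scipy.optimize import brentq
p=get_image("side");o=readout.get_obs();t=o["eef_pos"];R=np.array(o["tcp_rot"]).reshape(3,3);X=-R[:,2];Y=R[:,0];Z=-R[:,1]
c0=proj(p,t+Z*-.02)[0];x0,y0=int(c0[0])-45,int(c0[1])-35
im=p["image"][y0:y0+75,x0:x0+90];hs=cv2.cvtColor(im,cv2.COLOR_RGB2HSV)
m=cv2.inRange(hs,(50,60,20),(90,255,255));n,l,s,c=cv2.connectedComponentsWithStats(m);i=1+np.argmax(s[1:,4]);print(s[i])
# subpixel edges from grey profile: transition green -> light below / at sides
sat=cv2.GaussianBlur(hs[...,1].astype(float),(1,3),0) 
g=im.astype(float)[...,0]   # red: low on board, high on aluminium
def cross(a,k0,step):
    k=k0
    while 0<k+step<len(a)-1 and a[k+step]<(lo+hi)/2: k+=step
    d=((lo+hi)/2-a[k])/(a[k+step]-a[k]) ; return k+step*d
X0,Y0,W,H=s[i,:4];cy=Y0+H//2
lo=np.median(g[l==i]);hi=lo+100;print("lo",lo)
cols=np.arange(X0+5,X0+W-5);b=[cross(g[:,c_],Y0+H-6,1) for c_ in cols]
def robust(u,v):
    k=np.ones(len(u),bool)
    for _ in range(4):
        q=np.polyfit(u[k],np.array(v)[k],1);e=np.abs(np.array(v)-np.polyval(q,u));k=e<max(.4,2*np.median(e))
    return q,k.sum(),e[k].std()
q,n1,e1=robust(cols,b)
rows=np.arange(Y0+5,Y0+H-6);L=[cross(g[r_],X0+5,-1) for r_ in rows];Rr=[cross(g[r_],X0+W-6,1) for r_ in rows]
ql,n2,e2=robust(rows,L);qr,n3,e3=robust(rows,Rr)
def sl(th,P,D):  # slope of line through P along D
    a,b=proj(p,np.array([P-D*.03,P+D*.03]));return b-a
def dirs(th): return X*np.cos(th)-Z*np.sin(th), X*np.sin(th)+Z*np.cos(th)
def fb(th): d=sl(th,t-Y*.013-Z*.06,dirs(th)[0]);return d[1]/d[0]-q[0]
def fs(sg,qq):
    def f(th): d=sl(th,t-Y*.013-Z*.02+sg*X*.065,dirs(th)[1]);return d[0]/d[1]-qq
    return f
for nm,f,n_,e in(("bottom",fb,n1,e1),("left",fs(-1,ql[0]),n2,e2),("right",fs(1,qr[0]),n3,e3)): print(nm,"pitch deg",np.round(np.degrees(brentq(f,-.4,.4)),2),n_,round(e,2))
E
python3 pitch2.py
```

```text
[ 26  25  41  28 947]
lo 50.0
bottom pitch deg 3.24 31 0.03
left pitch deg 3.62 17 0.02
right pitch deg 3.78 17 0.05
```

```bash
cat > tgt.py <<'E'
from h import *
import sys
from scipy.spatial.transform import Rotation as Ro
o=readout.get_obs();R=np.array(o["tcp_rot"]).reshape(3,3);t=o["eef_pos"];zu=float(sys.argv[1])
th=np.radians(3.5);y=np.radians(86.5);W=np.array([[np.cos(y),0,-np.sin(y)],[np.sin(y),0,np.cos(y)],[0,-1,0]])
T=W@Ro.from_rotvec([-3.5,0,0],degrees=True).as_matrix()
dz=-W[:,1];dx=-W[:,2]                       # level drive axes in world
cen=np.array([0,.021,0.0003])               # drive centre in tool frame
tcp=np.array([.576,-.166,zu])-(T@cen-.051*dz)
print("tcp target",np.round(tcp,4),"shift",np.round(R.T@(tcp-t),4),"turn",np.round(Ro.from_matrix(R.T@T).as_rotvec(degrees=True),2))
E
python3 tgt.py 0.19
```

```text
tcp target [ 0.575  -0.1659  0.262 ] shift [-2.937e-01  1.000e-04 -9.730e-02] turn [ -3.57 -14.73  -0.49]
```

{"fn": "move_arm", "kwargs": {
  "moves": [
    [0,-0.02,0,-0.007,-0.3,-1,0],
    [0,-0.05,0,-0.017,-0.7,-2.5,-0.1],
    [0,-0.09,0,-0.03,-1.1,-4.5,-0.2],
    [0,-0.13,0,-0.043,-1.6,-6.5,-0.2],
    [0,-0.17,0,-0.056,-2,-8.5,-0.3],
    [0,-0.21,0,-0.07,-2.5,-10.5,-0.4],
    [0,-0.25,0,-0.083,-3,-12.5,-0.4],
    [0,-0.275,0,-0.091,-3.3,-14,-0.5],
    [0,-0.29,0,-0.096,-3.6,-14.7,-0.5],
    [0,-0.294,0,-0.097,-3.6,-14.7,-0.5]
  ]
}}

```text
clock: 12.5
eef_pos: [0.574, -0.1693, 0.2616]
tcp_rot: [[0.065, 0.061, -0.996], [0.998, -0.004, 0.065], [0.0, -0.998, -0.061]]
ft_force: [0.1, -0.0, -3.0]
width: 0.0262
```

```bash
python3 tgt.py 0.022; python3 -c "
from h import *
w=get_image('wrist');p=get_image('side');q=get_image('scene');im=np.hstack([cv2.resize(p['image'][130:290,290:450],(400,400)),cv2.resize(q['image'][120:280,200:360],(400,400))]);save('s7',im);save('w7',w['image'])"
```

```text
tcp target [ 0.575  -0.1659  0.094 ] shift [0.0034 0.1673 0.0095] turn [ 0.   -0.23 -0.  ]
```

View pics/s7.png

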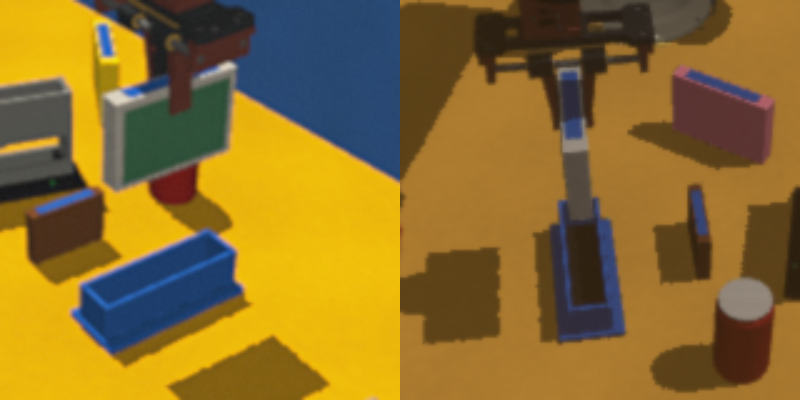

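{"fn": "move_arm", "kwargs": {
  "moves": [
    [0,0.0035,0.02,0.001,0,0,0],
    [0,0.0035,0.045,0.0025,0,0,0],
    [0,0.0035,0.07,0.004,0,0,0],
    [0,0.0035,0.095,0.0055,0,0,0],
    [0,0.0035,0.115,0.0066,0,0,0],
    [0,0.0035,0.13,0.0075,0,0,0],
    [0,0.0035,0.14,0.008,0,0,0],
    [0,0.0035,0.148,0.0085,0,0,0],
    [0,0.0035,0.154,0.0088,0,0,0],
    [0,0.0035,0.157,0.009,0,0,0]
  ]
}}

```text
clock: 13.48
eef_pos: [0.5819, -0.1618, 0.1218]
tcp_rot: [[0.059, 0.086, -0.995], [0.998, -0.009, 0.059], [-0.003, -0.996, -0.086]]
ft_force: [-9.2, 4.5, 48.8]
width: 0.0265
```

```bash
python3 tgt.py 0.012; python3 -c "
from h import *
w=get_image('wrist');p=get_image('side');q=get_image('scene');im=np.hstack([cv2.resize(p['image'][150:290,300:440],(400,400)),cv2.resize(q['image'][140:280,210:350],(400,400))]);save('s8',im);save('w8',w['image'])"
```

```text
tcp target [ 0.575  -0.1659  0.084 ] shift [-0.0044  0.0371  0.0099] turn [ 1.44  0.12 -0.19]
```

View pics/s8.png

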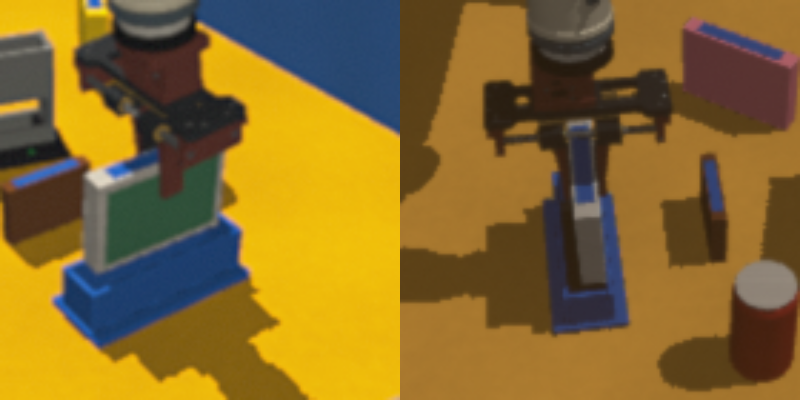

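The drive caught the rim with 49 N, and in the scene view it sits towards the +y wall. I raise it and measure the rack again.

{"fn": "move_arm", "kwargs": {
  "moves": [
    [0,0,-0.02,0,0,0,0],
    [0,0,-0.04,0,0,0,0],
    [0,0,-0.06,0,0,0,0],
    [0,0,-0.07,0,0,0,0],
    [0,0,-0.07,0,0,0,0],
    [0,0,-0.07,0,0,0,0],
    [0,0,-0.07,0,0,0,0],
    [0,0,-0.07,0,0,0,0],
    [0,0,-0.07,0,0,0,0],
    [0,0,-0.07,0,0,0,0]
  ]
}}

```text
clock: 14.47
eef_pos: [0.5713, -0.1622, 0.1744]
tcp_rot: [[0.062, 0.061, -0.996], [0.998, -0.003, 0.062], [0.001, -0.998, -0.061]]
ft_force: [-0.0, -0.4, -3.2]
width: 0.0258
```

```bash
python3 - <<'E'
from h import *
o=readout.get_obs();np.set_printoptions(suppress=True,precision=4);print(o["eef_pos"],o["width"],o["ft_force"],o["tcp_rot"])
w=get_image("wrist");q=get_image("scene")
def bx(v,L,W,z):
    a=np.array([[-L/2,-W/2],[L/2,-W/2],[L/2,W/2],[-L/2,W/2]]);c,s=np.cos(v[2]),np.sin(v[2])
    return np.c_[v[0]+c*a[:,0]-s*a[:,1],v[1]+s*a[:,0]+c*a[:,1],np.full(4,z)]
ims=[]
for p,(x0,y0,d,e) in((w,(200,160,150,150)),(q,(225,165,100,100))):
    im=cv2.resize(p["image"][y0:y0+e,x0:x0+d],None,fx=600/e,fy=600/e,interpolation=cv2.INTER_CUBIC)
    save("raw_"+("w" if p is w else "q"),im)
    for L,W,z,c in((.17,.04,.055,(255,255,0)),(.19,.08,0,(0,255,0))):
        k=(proj(p,bx([.576,-.166,np.radians(-3.5)],L,W,z),o)-[x0,y0]+.5)*600/e
        cv2.polylines(im,[np.round(k*16).astype(np.int32)],True,c,1,shift=4)
    ims.append(cv2.resize(im,(400,400),interpolation=cv2.INTER_AREA) if 0 else im[::1,::1])
save("s9",cv2.resize(np.hstack(ims),(800,400),interpolation=cv2.INTER_AREA))
for r in spotter.landmark_of("rack",q)[:1]: print(r["confidence"],onz(q,r["xy"],0))
E
```

```text
[ 0.5713 -0.1622  0.1744] 0.025772668128017068 [-0.0164 -0.4294 -3.1701] [[ 0.0615  0.0613 -0.9962]
 [ 0.9981 -0.0026  0.0615]
 [ 0.0012 -0.9981 -0.0613]]
0.98 [ 0.5737 -0.1693  0.    ]
```

View pics/s9.png

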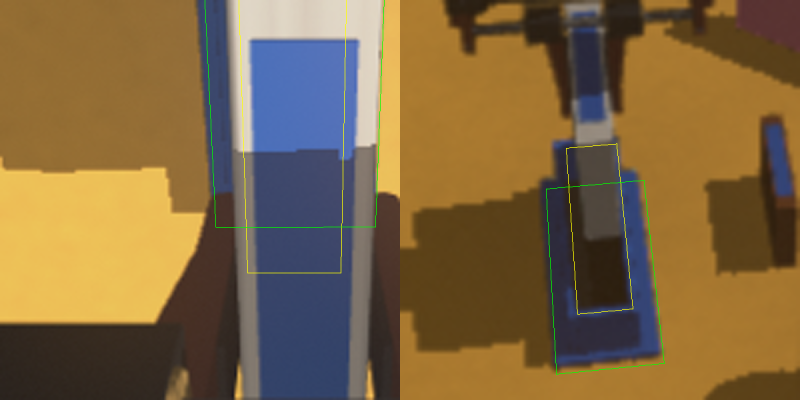

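```bash
python3 pitch2.py; sed -i 's/\[.576,-.166,zu\]/[.574,-.1695,zu]/' tgt.py; python3 tgt.py .10;python3 tgt.py .03
```

```text
[ 27  19  40  39 888]
lo 48.0
tcp target [ 0.573  -0.1694  0.172 ] shift [-0.007   0.0035 -0.0016] turn [ 0.1  -0.04  0.04]
tcp target [ 0.573  -0.1694  0.102 ] shift [-0.0071  0.0734  0.0028] turn [ 0.1  -0.04  0.04]pitch2.py:13: RuntimeWarning: divide by zero encountered in scalar divide
  d=((lo+hi)/2-a[k])/(a[k+step]-a[k]) ; return k+step*d
Traceback (most recent call last):
  File "pitch2.py", line 22, in <module>
    q,n1,e1=robust(cols,b)
            ~~~~~~^^^^^^^^
  File "pitch2.py", line 20, in robust
    q=np.polyfit(u[k],np.array(v)[k],1);e=np.abs(np.array(v)-np.polyval(q,u));k=e<max(.4,2*np.median(e))
TypeError: expected non-empty vector for x
```

{"fn": "move_arm", "kwargs": {
  "moves": [
    [0,-0.003,0,0,0,0,0],
    [0,-0.006,0,-0.001,0,0,0],
    [0,-0.007,0,-0.0015,0,0,0],
    [0,-0.007,0,-0.0015,0,0,0],
    [0,-0.007,0,-0.0015,0,0,0],
    [0,-0.007,0,-0.0015,0,0,0],
    [0,-0.007,0,-0.0015,0,0,0],
    [0,-0.007,0,-0.0015,0,0,0],
    [0,-0.007,0,-0.0015,0,0,0],
    [0,-0.007,0,-0.0015,0,0,0]
  ]
}}

```text
clock: 15.5
eef_pos: [0.5727, -0.1693, 0.1758]
tcp_rot: [[0.061, 0.063, -0.996], [0.998, -0.003, 0.061], [0.001, -0.998, -0.063]]
ft_force: [-0.5, -0.1, -3.1]
width: 0.0259
```

```bash
sed -i 's/cross(g\[:,c_\],Y0+H-6,1)/cross(g[:,c_],np.where(l[:,c_]==i)[0].max()-2,1)/; s/cross(g\[r_\],X0+5,-1)/cross(g[r_],np.where(l[r_]==i)[0].min()+2,-1)/; s/cross(g\[r_\],X0+W-6,1)/cross(g[r_],np.where(l[r_]==i)[0].max()-2,1)/' pitch2.py
sed -i 's/^rows=.*; *L=/XX/; s/rows=np.arange(Y0+5,Y0+H-6)/rows=np.arange(Y0+H-28,Y0+H-16)/' pitch2.py
python3 pitch2.py; python3 tgt.py .03
python3 - <<'E'
from h import *
q=get_image("scene");p=get_image("side")
o=readout.get_obs()
im=np.hstack([cv2.resize(c["image"][y:y+100,x:x+100],(400,400),interpolation=cv2.INTER_CUBIC) for c,x,y in((q,225,165),(p,300,160))]);save("s10",im)
E
```

```text
tcp target [ 0.573  -0.1694  0.102 ] shift [-0.0002  0.0737  0.0044] turn [ 0.13 -0.02  0.03]  File "pitch2.py", line 23
    XX[cross(g[r_],np.where(l[r_]==i)[0].min()+2,-1) for r_ in rows];Rr=[cross(g[r_],np.where(l[r_]==i)[0].max()-2,1) for r_ in rows]
                                                     ^^^
SyntaxError: invalid syntax
```

View pics/s10.png

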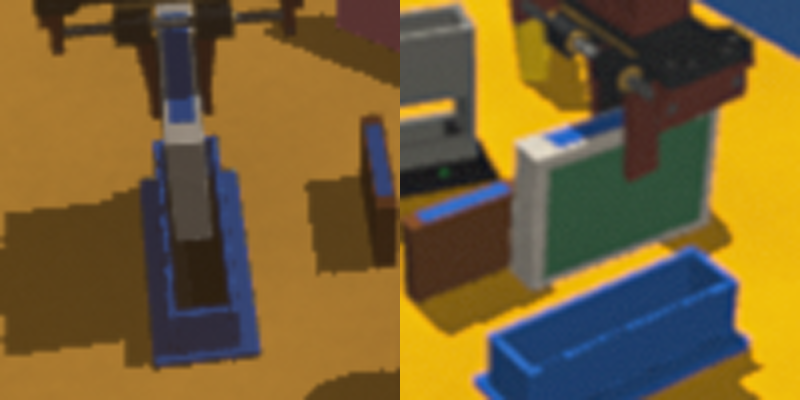

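That was the last of my 12 pictures: the drive now hangs in line with the rack opening. From here I check with numbers only.

```bash
sed -i 's/^XX\[/rows=np.arange(Y0+H-26,Y0+H-14);L=[/' pitch2.py; python3 pitch2.py
```

```text
[ 27  18  40  40 885]
lo 48.0
bottom pitch deg 5.3 30 0.04
left pitch deg 6.06 12 0.04
right pitch deg 5.64 12 0.03
```

{"fn": "move_arm", "kwargs": {
  "moves": [
    [0,0,0.008,0.0005,-1,0,0],
    [0,0,0.016,0.001,-2,0,0],
    [0,0,0.024,0.0015,-2,0,0],
    [0,0,0.032,0.002,-2,0,0],
    [0,0,0.04,0.0024,-2,0,0],
    [0,0,0.047,0.0028,-2,0,0],
    [0,0,0.053,0.0032,-2,0,0],
    [0,0,0.058,0.0035,-2,0,0],
    [0,0,0.06,0.0036,-2,0,0],
    [0,0,0.06,0.0036,-2,0,0]
  ]
}}

```text
clock: 16.48
eef_pos: [0.5727, -0.1692, 0.1149]
tcp_rot: [[0.061, 0.097, -0.993], [0.998, -0.005, 0.061], [0.001, -0.995, -0.097]]
ft_force: [-0.6, -0.1, -2.8]
width: 0.0259
```

{"fn": "move_arm", "kwargs": {
  "moves": [
    [0,0,0.003,0.0003,0,0,0],
    [0,0,0.006,0.0006,0,0,0],
    [0,0,0.009,0.0009,0,0,0],
    [0,0,0.012,0.0012,0,0,0],
    [0,0,0.014,0.0014,0,0,0],
    [0,0,0.016,0.0016,0,0,0],
    [0,0,0.018,0.0018,0,0,0],
    [0,0,0.02,0.002,0,0,0],
    [0,0,0.02,0.002,0,0,0],
    [0,0,0.02,0.002,0,0,0]
  ]
}}

```text
clock: 17.32
eef_pos: [0.5728, -0.1693, 0.0954]
tcp_rot: [[0.061, 0.098, -0.993], [0.998, -0.005, 0.061], [0.001, -0.995, -0.098]]
ft_force: [-1.1, -0.9, -3.7]
width: 0.0261
```

```bash
python3 - <<'E'
from h import *
# underside estimate: blue strip (top) visible in side camera + drive landmark
p=get_image("side");q=get_image("scene")
for n,c in(("side",p),("scene",q)):
    for r in spotter.landmark_of("drive",c)[:5]:
        X=onz(c,r["xy"],.022)
        if abs(X[0]-.575)<.06 and abs(X[1]+.17)<.06: print(n,r["confidence"],X)
E
```

```text
side 0.94 [ 0.56680239 -0.16130256  0.022     ]
scene 0.84 [ 0.57949915 -0.16803572  0.022     ]
```

{"fn": "move_arm", "kwargs": {
  "moves": [
    [0,0,0.001,0.0001,0,0,0],
    [0,0,0.002,0.0002,0,0,0],
    [0,0,0.003,0.0003,0,0,0],
    [0,0,0.004,0.0004,0,0,0],
    [0,0,0.005,0.0005,0,0,0],
    [0,0,0.006,0.0006,0,0,0],
    [0,0,0.007,0.0007,0,0,0],
    [0,0,0.008,0.0008,0,0,0],
    [0,0,0.008,0.0008,0,0,0],
    [0,0,0.008,0.0008,0,0,0]
  ]
}}

```text
clock: 18.35
eef_pos: [0.5728, -0.1693, 0.0874]
tcp_rot: [[0.062, 0.098, -0.993], [0.998, -0.005, 0.061], [0.001, -0.995, -0.098]]
ft_force: [-1.2, -1.1, -4.3]
width: 0.0261
```

{"fn": "move_arm", "kwargs": {
  "moves": [
    [0,0,0.0005,0,0,0,0],
    [0,0,0.001,0.0001,0,0,0],
    [0,0,0.0015,0.0002,0,0,0],
    [0,0,0.002,0.0002,0,0,0],
    [0,0,0.0025,0.0003,0,0,0],
    [0,0,0.003,0.0003,0,0,0],
    [0,0,0.0035,0.0004,0,0,0],
    [0,0,0.004,0.0004,0,0,0],
    [0,0,0.004,0.0004,0,0,0],
    [0,0,0.004,0.0004,0,0,0]
  ]
}}

```text
clock: 19.18
eef_pos: [0.5729, -0.1693, 0.0834]
tcp_rot: [[0.061, 0.098, -0.993], [0.998, -0.005, 0.061], [0.001, -0.995, -0.098]]
ft_force: [-0.3, 0.4, -3.9]
width: 0.0259
```

{"fn": "move_arm", "kwargs": {
  "moves": [
    [0,0,0.0005,0,0,0,0],
    [0,0,0.001,0.0001,0,0,0],
    [0,0,0.0015,0.0002,0,0,0],
    [0,0,0.002,0.0002,0,0,0],
    [0,0,0.0025,0.0003,0,0,0],
    [0,0,0.003,0.0003,0,0,0],
    [0,0,0.0035,0.0004,0,0,0],
    [0,0,0.004,0.0004,0,0,0],
    [0,0,0.004,0.0004,0,0,0],
    [0,0,0.004,0.0004,0,0,0]
  ]
}}

```text
clock: 20.02
eef_pos: [0.573, -0.1693, 0.0799]
tcp_rot: [[0.061, 0.098, -0.993], [0.998, -0.006, 0.061], [0.0, -0.995, -0.098]]
ft_force: [-0.9, 0.8, -0.2]
width: 0.0261
```

{"fn": "move_arm", "kwargs": {
  "moves": [
    [0,0,0.0005,0,0,0,0],
    [0,0,0.001,0.0001,0,0,0],
    [0,0,0.0015,0.0001,0,0,0],
    [0,0,0.0015,0.0001,0,0,0],
    [0,0,0.0015,0.0001,0,0,0],
    [0,0,0.0015,0.0001,0,0,0],
    [0,0,0.0015,0.0001,0,0,0],
    [0,0,0.0015,0.0001,0,0,0],
    [0,0,0.0015,0.0001,0,0,0],
    [0,0,0.0015,0.0001,0,0,0]
  ],
  "grip_force": 8
}}

```text
clock: 20.85
eef_pos: [0.5737, -0.1694, 0.0793]
tcp_rot: [[0.061, 0.1, -0.993], [0.998, -0.006, 0.061], [0.0, -0.995, -0.101]]
ft_force: [0.7, 1.5, 5.9]
width: 0.026
```

```bash
python3 -c "
from h import *
o=readout.get_obs();print(o['ft_force'],o['ft_torque'])"; python3 pitch2.py
```

```text
[0.66018659 1.45514542 5.89852326] [ 0.34531395 -0.0623906   0.02068676]
[ 28  23  38  28 451]
lo 48.0
bottom pitch deg 3.47 28 0.06Traceback (most recent call last):
  File "pitch2.py", line 32, in <module>
    for nm,f,n_,e in(("bottom",fb,n1,e1),("left",fs(-1,ql[0]),n2,e2),("right",fs(1,qr[0]),n3,e3)): print(nm,"pitch deg",np.round(np.degrees(brentq(f,-.4,.4)),2),n_,round(e,2))
                                                                                                                                            ~~~~~~^^^^^^^^^^
    r = _zeros._brentq(f, a, b, xtol, rtol, maxiter, args, full_output, disp)
ValueError: f(a) and f(b) must have different signs
```

{"fn": "move_arm", "kwargs": {
  "moves": [
    [0.31,0,0.0015,0,0,0,0],
    [0.32,0,0.0015,0,0,0,0],
    [0.34,0,0.0015,0,0,0,0],
    [0.38,0,0.0015,0,0,0,0],
    [0.45,0,0.001,0,0,0,0],
    [0.6,0,0,0,0,0,0],
    [0.7,0,0,0,0,0,0],
    [0.7,0,0,0,0,0,0],
    [0.7,0,0,0,0,0,0],
    [0.7,0,0,0,0,0,0]
  ]
}}

```text
clock: 21.73
eef_pos: [0.5729, -0.1693, 0.078]
tcp_rot: [[0.061, 0.098, -0.993], [0.998, -0.005, 0.061], [0.001, -0.995, -0.098]]
ft_force: [-0.4, -0.5, -0.1]
width: 0.0614
```

{"fn": "move_arm", "kwargs": {
  "moves": [
    [0.7,0,-0.01,0,0,0,0],
    [0.7,0,-0.03,0,0,0,0],
    [0.7,0,-0.06,0,0,0,0],
    [0.7,0,-0.09,0,0,0,0],
    [0.7,0,-0.12,0,0,0,0],
    [0.7,0,-0.15,0,0,0,0],
    [0.7,0,-0.18,0,0,0,0],
    [0.7,0,-0.2,0,0,0,0],
    [0.7,0,-0.2,0.03,5.7,0,0],
    [0.7,0,-0.2,0.06,5.7,0,0]
  ]
}}

```text
clock: 22.57
eef_pos: [0.4946, -0.1648, 0.2708]
tcp_rot: [[0.061, -0.007, -0.998], [0.998, 0.002, 0.061], [0.001, -1.0, 0.007]]
ft_force: [-0.3, -0.9, -1.4]
width: 0.0614
```

```bash
python3 look.py w11 0.114 | grep -v nan; python3 - <<'E'
from h import *
p=get_image("side");q=get_image("scene")
for n,c in(("side",p),("scene",q)):
    for t in ("drive","rack","lever_pad"):
        for r in spotter.landmark_of(t,c)[:4]:
            print(n,t,np.round(r["confidence"],2),np.round(onz(c,r["xy"],{"drive":.012,"lever_pad":.034}.get(t,0)),4))
    # blue top strip at z=.114
    h=cv2.cvtColor(c["image"],cv2.COLOR_RGB2HSV);m=cv2.inRange(h,(100,110,50),(125,255,255));k,l,s,ce=cv2.connectedComponentsWithStats(m)
    for i in range(1,k):
        X=onz(c,ce[i],.114)
        if s[i,4]>20 and np.hypot(X[0]-.575,X[1]+.168)<.05: print("strip",s[i],np.round(X,4))
E
```

```text
[ 0.49457822 -0.16477877  0.27079063] 0.061383157478374833
[508.  38.] ctr [0.3536 0.044 ] len [0.1043 0.0163] yaw 49.78
[313. 219.] ctr [ 0.5417 -0.1674] len [0.1588 0.0564] yaw -1.98
[314. 241.] ctr [ 0.5679 -0.1678] len [0.1065 0.0166] yaw -3.01
[422. 210.] ctr [ 0.533  -0.0364] len [0.0658 0.0099] yaw -3.9
[636. 234.] ctr [0.5813 0.2386] len [0.0103 0.008 ] yaw 16.33
[300. 274.] ctr [ 0.6119 -0.1879] len [0.0163 0.0038] yaw -4.2
dock [508. 206.] 0.68 [0.578 0.149 0.   ]
drive [610. 216.] 0.95 [0.601 0.312 0.012]
drive [404. 196.] 0.77 [ 0.546 -0.027  0.012]
drive [314. 213.] 0.72 [ 0.567 -0.168  0.012]
lever_pad [582.  82.] 0.83 [0.395 0.2   0.034]
side drive 0.97 [0.3547 0.0228 0.012 ]
side drive 0.77 [ 0.5408 -0.0352  0.012 ]
side drive 0.7 [0.804  0.2294 0.012 ]
side drive 0.57 [0.6046 0.3199 0.012 ]
side rack 0.66 [ 0.5749 -0.167   0.    ]
side lever_pad 0.52 [0.3863 0.1996 0.034 ]
side lever_pad 0.43 [ 0.5563 -0.1919  0.034 ]
strip [336 213  34  14 121] [ 0.5683 -0.1685  0.114 ]
scene drive 0.73 [0.602  0.3284 0.012 ]
scene drive 0.67 [0.356  0.0441 0.012 ]
scene drive 0.63 [ 0.5694 -0.0242  0.012 ]
scene drive 0.57 [ 0.5774 -0.1653  0.012 ]
scene rack 0.64 [ 0.5837 -0.1671  0.    ]
strip [269 193   6  26 120] [ 0.5696 -0.1689  0.114 ]
```

```bash
sed -e 's/^p=get_image.*/p=get_image("side");o=readout.get_obs();t=np.array([.570,-.1685,.085]);a=np.radians(-3.3);X=np.array([np.cos(a),np.sin(a),0]);Y=np.array([-np.sin(a),np.cos(a),0]);Z=np.array([0,0,1.])/' \
 -e 's/.max()-2,1) for c_ in cols\]/.min()+2,-1) for c_ in cols]/' -e 's/t-Y\*.013-Z\*.06/t-Y*.013+Z*.02/' -e 's/^rows=np.arange([^)]*)/k0=[r for r in range(Y0,Y0+H)];wl=np.array([np.where(l[r]==i)[0].min() for r in k0]);wr=np.array([np.where(l[r]==i)[0].max() for r in k0]);print(wl,wr);rl=np.array(k0)[wl<=np.median(np.sort(wl)[:9])+1];rows=rl[2:-2]/' -e 's/"right",fs(1,qr\[0\]),n3,e3/"left",fs(-1,ql[0]),n2,e2/' pitch2.py > pitch3.py; python3 pitch3.py
python3 - <<'E'
from h import *
q=get_image("scene");p=get_image("side")
def ends(c,z=.114):
    h=cv2.cvtColor(c["image"],cv2.COLOR_RGB2HSV);m=cv2.inRange(h,(100,110,50),(125,255,255));k,l,s,ce=cv2.connectedComponentsWithStats(m)
    for i in range(1,k):
        X=onz(c,ce[i],z)
        if 20<s[i,4]<200 and np.hypot(X[0]-.575,X[1]+.168)<.03:
            pt=np.argwhere(l==i)[:,::-1];w=np.array([onz(c,u,z)[0] for u in pt]);d=np.percentile(w,[8,92])
            return [pt[np.abs(w-e)<.012].mean(0) for e in d]
for a,b in zip(ends(p),ends(q)):
    o1,d1=ray(p,a);o2,d2=ray(q,b);s=np.linalg.lstsq(np.c_[d1,-d2],o2-o1,rcond=None)[0]
    print(np.round(((o1+s[0]*d1)+(o2+s[1]*d2))/2,4),"gap",np.round(np.linalg.norm(o1+s[0]*d1-o2-s[1]*d2),4))
E
```

```text
[ 30  21  38  31 562]
lo 47.0
[66 64 61 59 56 54 51 49 46 44 42 39 37 34 32 30 30 30 30 30 30 30 30 30
 30 30 30 30 30 30 30] [67 67 67 66 66 66 66 66 66 66 66 66 66 66 66 64 62 59 57 55 53 50 48 46
 44 41 39 37 35 32 30]
bottom pitch deg 0.03 28 0.04
left pitch deg -0.78 12 0.02
left pitch deg -0.78 12 0.02
[ 0.5256 -0.1661  0.114 ] gap 0.0004
[ 0.6107 -0.1717  0.115 ] gap 0.0002
```

```bash
python3 -c "
from bench import order,readout
o=readout.get_obs();print(o['clock'],abs(o['qvel']).max());print(order.hand_in())"
```

```text
23.3167 0.15861722742084428
the job is handed in; nothing more can be done
None
```

The drive is out of the dock and standing on the floor of the blue rack, with the lever still down. I handed the job in at 23.3 s; no verdict is reported.

**What I did**
- I pressed the lever to its stop, reading 19 N on the pad. I then gripped the raised drive and drew it straight up.
- The first lowering failed. My rack position was a few millimetres out in y and the approach overshot, so the drive caught the rack rim with 49 N at the wrist. It also tilted about 2° more in the grip.
- I raised it, corrected the rack position and the tilt, and lowered it in steps of at most 8 mm, then 0.5–3 mm near the floor, until it touched. I eased the grip, opened the fingers and retracted.

**Last checks**
- **Height:** the top of the drive triangulated to 114–115 mm at both ends, and 114 mm is expected when it stands on the rack floor.
- **Tilt:** two edge fits gave 0.0° and -0.8°. The limit is about 3.4°.
- **Position:** the drive sits about 6 mm off the rack centre along it (limit 14 mm) and about 1 mm across (limit 9 mm). The rack centre itself is uncertain by a few millimetres; detections spread from 0.568 to 0.584 m in x.
- **Lever:** the pad was still seen at its down position.
- **Bystanders:** I never came near the mouse or the screwdriver. The can stood untouched in the last view that showed it, but I did not measure any of the three again at the end.

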